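# Find the binding rollers of a bottle-roller deck

## Robot

A 7-joint arm with a two-finger parallel gripper is mounted at the origin on a cart in front of the work surface, level with it; the furniture and walls round the work are solid. World frame = base frame: x ahead of the robot, y to its left, z up, the work surface at z = 0. Lengths are in m, angles in rad, forces in N, time in s.
With the tool pointing down it reaches from about 0.425 to 1.025 m from the base axis. Payload 9.4 kg.
Tool frame: the origin (TCP) lies at the very end of the fingers, on their centre line; the grasp point (between the pads) lies 19 mm behind it; z points along the fingers, y is the line along which they close (so a half turn about z gives the same grasp; the last joint's range is limited). The gripper opens to 85 mm and grips with 20 to 120 N. Pads are 22 mm wide; open, the fingers measure 114 mm over their backs; the gripper's body (76 mm by 85 mm) begins 54 mm behind the grasp point. The pads swing forward as they close: fully open they stand 13 mm farther back than shut.
Start: joints at [-1.29, 0.599, -0.003, 1.599, 0.002, 0.943, -0.08], TCP at [0.254, 0.679, 0.231] pointing down, gripper open.
Joint ranges: [-2.57, 2.57], [-0.35, 1.97], [-1.29, 1.29], [0.11, 2.56], [-1.05, 4.19], [0.11, 1.86], [-2.63, 2.63]. Speed limits (rad/s): [2.22, 2.22, 3.01, 3.01, 3.14, 3.14, 3.14].

## Interface

Orientations are given as a unit quaternion [x, y, z, w].
In Python, from rig import bot, eoat, solver, telemetry, vision, order gives the robot as it stands. Calls block until the motion is done:
- bot.move_ptp(position, orientation): joint-space move of the TCP to a pose.
- bot.move_l(position, feed=0.15, ori=None, stop_force=None): straight line of the TCP; ori=None keeps the orientation; feed is the mean speed in m/s. With stop_force (N) it stops when the force on the tool has changed by that much, and returns True; else False.
- bot.move_j(angles): joint-space move.
- eoat.move_gripper(opening, effort=None): opening from 0.0 (shut) to 1.0 (fully open); effort is the grip in N (None keeps the last); returns when the fingers have stopped.
- bot.dwell(seconds).
- solver.solve_ik(position, orientation): joint angles nearest the present ones, or None.
- telemetry.state(): the state.
- vision.camera(name): name is "scene" or "top" or "wrist"; returns the picture (480x640x3 uint8, red, green, blue); there is no depth.
- vision.get_calibration(name): a dict with "mtx" (3x3 intrinsics, pixels), "position" and "rotation" of the camera in the world. Camera axes: x right, y up, looking along -z (the intrinsics and any distortion apply to the point x, -y, -z); pixel columns grow to the right and rows downward; lengths in m; the calibration is good to about 2 mm. A picture is of the moment at which its call begins: read the wrist's pose just before it. get_calibration takes no time and is no camera call; for the wrist camera it gives the pose at the moment of the call.
A pose or a line that the arm cannot do raises bot.Unreachable and nothing moves.
- order.sign_off(): hands the job in; it is judged then, once.
The state is a dict: "clock": time; "joint_pos": joint angles; "joint_vel": joint speeds; "effort": joint torques, N m; "ee_pos": TCP position; "tcp_rot": TCP orientation; "contact_force": force on the tool from outside, world axes, zero at the start; "torque": the same for the moment, N m; "grip_width": opening from 0.0 (shut) to 1.0 (fully open); "grip_force": force on a finger pad.
Only numpy, scipy, OpenCV 4.12 (cv2) and the standard library are available. Lean on these libraries where they do the work, as an engineer would, in place of code of your own. Each camera call takes 0.05 s, during which the arm holds its last target. There are 200 camera calls.

## Task

The bottle roller runs unevenly because some of its four rollers bind on their axles. First, with all four lying in the deck, spin each one briskly by drawing a fingertip sideways across its top: a good roller must run on freely for at least half a turn, a bad one turns stiffly and jams within a quarter turn (turn it an eighth or more to be sure). Then lift each roller that binds straight up out of the deck and lay it flat on the floor of the white reject tray, leaving the free-running ones in their slots and everything else where it is.

Things in the scene. Friction and masses are not known exactly. Their poses are not given: they have to be found in the camera images.
- deck: Bottle-roller deck, fixed, 262 x 284 mm, base sheet 12 mm high; four rollers lie along its x, at y = -117, -39, 39, 117 mm in any order, axes 52 mm and tops 69 mm above the table. End rails at x = -98 and 98 mm, 62 mm high, with open slots 21 wide, 19 deep. Drive housing x = 104 to 150, 66 high (dial 75). Origin on the table under the rollers' middle, x to the housing, z up.
- roller_1: One of four like rollers, 206 mm long, 0.25 to 0.45 kg: drum 34 mm thick, 172 long, black rubber sleeve, aluminium ends, on a fixed axle whose white square end blocks (18 mm) sit in the deck's slots with 1.5 mm play each side, 6 mm along the axle. Origin at mid axle, x along it. Lift 20 mm to clear the slots. Grip across the drum at mid length.
- roller_2: One of four like rollers, 206 mm long, 0.25 to 0.45 kg: drum 34 mm thick, 172 long, black rubber sleeve, aluminium ends, on a fixed axle whose white square end blocks (18 mm) sit in the deck's slots with 1.5 mm play each side, 6 mm along the axle. Origin at mid axle, x along it. Lift 20 mm to clear the slots. Grip across the drum at mid length.
- roller_3: One of four like rollers, 206 mm long, 0.25 to 0.45 kg: drum 34 mm thick, 172 long, black rubber sleeve, aluminium ends, on a fixed axle whose white square end blocks (18 mm) sit in the deck's slots with 1.5 mm play each side, 6 mm along the axle. Origin at mid axle, x along it. Lift 20 mm to clear the slots. Grip across the drum at mid length.
- roller_4: One of four like rollers, 206 mm long, 0.25 to 0.45 kg: drum 34 mm thick, 172 long, black rubber sleeve, aluminium ends, on a fixed axle whose white square end blocks (18 mm) sit in the deck's slots with 1.5 mm play each side, 6 mm along the axle. Origin at mid axle, x along it. Lift 20 mm to clear the slots. Grip across the drum at mid length.
- drum_1 (a joint): Turn of roller_1's drum on its axle, rad, not wrapped; + turns its top to the deck's -y. Starts within 0.2 of 0 (grey sleeve seam on top). After a brisk stroke a free drum coasts on for over 0.5 s and has no end stop; a binding one needs 1.5 to 3 N at its rim to turn, stops as soon as the push ends and jams at -1.0 and 1.0.
- drum_2 (a joint): Turn of roller_2's drum on its axle, rad, not wrapped; + turns its top to the deck's -y. Starts within 0.2 of 0 (grey sleeve seam on top). After a brisk stroke a free drum coasts on for over 0.5 s and has no end stop; a binding one needs 1.5 to 3 N at its rim to turn, stops as soon as the push ends and jams at -1.0 and 1.0.
- drum_3 (a joint): Turn of roller_3's drum on its axle, rad, not wrapped; + turns its top to the deck's -y. Starts within 0.2 of 0 (grey sleeve seam on top). After a brisk stroke a free drum coasts on for over 0.5 s and has no end stop; a binding one needs 1.5 to 3 N at its rim to turn, stops as soon as the push ends and jams at -1.0 and 1.0.
- drum_4 (a joint): Turn of roller_4's drum on its axle, rad, not wrapped; + turns its top to the deck's -y. Starts within 0.2 of 0 (grey sleeve seam on top). After a brisk stroke a free drum coasts on for over 0.5 s and has no end stop; a binding one needs 1.5 to 3 N at its rim to turn, stops as soon as the push ends and jams at -1.0 and 1.0.
- reject_tray: Reject tray, fixed: white, open, inside 236 (x) by 196 mm (y), walls to 42 mm height; origin on the table under its centre, z up. Floor 9 mm high, ribs along x to 12 mm, with valleys at y = 0, +-24, +-48, +-72 mm, keep rollers from rolling; a roller laid along x there has its axis 26 to 30 mm high. Two fit side by side, at y = -48 and 48 mm.
- marker_black: Bystander: capped marker pen 136 x 12 x 13 mm lying along y on top of the deck's drive housing. Origin at mid length on its underside.
- timer: Bystander: white bench timer 66 x 62 x 19 mm, on the table right of the deck. Origin under its centre.
- bottle_small: Bystander: white screw-cap bottle, 36 mm across, 63 mm high, on the table right of the deck, beside the timer. Origin under its centre.
- tape_roll: Bystander: roll of white tape, 64 mm across, 19 mm high, on the table behind the tray. Origin under its centre.

How it is judged:
On the way:
1. every one of the four rollers has been turned an eighth of a turn or more, all of them still in the deck ((value of joint drum_1 above 0.55 rad or value of joint drum_1 below -0.55 rad) and distance of each of roller_1, roller_2, roller_3, roller_4 from where it was at the start of the episode below 0.014 m and z of roller_1 in the frame of deck between 0.046 and 0.058 m and (value of joint drum_2 above 0.55 rad or value of joint drum_2 below -0.55 rad) and z of roller_2 in the frame of deck between 0.046 and 0.058 m and (value of joint drum_3 above 0.55 rad or value of joint drum_3 below -0.55 rad) and z of roller_3 in the frame of deck between 0.046 and 0.058 m and (value of joint drum_4 above 0.55 rad or value of joint drum_4 below -0.55 rad) and z of roller_4 in the frame of deck between 0.046 and 0.058 m), for 0.1 s.
At the end, for the whole second after the job is handed in: The two rollers that run free (drum beyond 1.8 rad, which a binding one cannot reach) are still seated, within 14 mm of their places; the two that bind lie at rest, flat on the tray's floor inside its walls (axis under 39 mm high, level within 0.15 rad) ((((value of joint drum_1 above 1.8 rad or value of joint drum_1 below -1.8 rad) and distance of roller_1 from where it was at the start of the episode below 0.014 m and z of roller_1 in the frame of deck between 0.046 and 0.058 m) or (not (value of joint drum_1 above 1.8 rad or value of joint drum_1 below -1.8 rad) and x of roller_1 in the frame of reject_tray between -0.03 and 0.03 m and y of roller_1 in the frame of reject_tray between -0.096 and 0.096 m and z of roller_1 in the frame of reject_tray below 0.039 m and angle between roller_1's own x axis and vertical between 1.42 and 1.72 rad and linear speed of roller_1 below 0.02 m/s)) and (((value of joint drum_2 above 1.8 rad or value of joint drum_2 below -1.8 rad) and distance of roller_2 from where it was at the start of the episode below 0.014 m and z of roller_2 in the frame of deck between 0.046 and 0.058 m) or (not (value of joint drum_2 above 1.8 rad or value of joint drum_2 below -1.8 rad) and x of roller_2 in the frame of reject_tray between -0.03 and 0.03 m and y of roller_2 in the frame of reject_tray between -0.096 and 0.096 m and z of roller_2 in the frame of reject_tray below 0.039 m and angle between roller_2's own x axis and vertical between 1.42 and 1.72 rad and linear speed of roller_2 below 0.02 m/s)) and (((value of joint drum_3 above 1.8 rad or value of joint drum_3 below -1.8 rad) and distance of roller_3 from where it was at the start of the episode below 0.014 m and z of roller_3 in the frame of deck between 0.046 and 0.058 m) or (not (value of joint drum_3 above 1.8 rad or value of joint drum_3 below -1.8 rad) and x of roller_3 in the frame of reject_tray between -0.03 and 0.03 m and y of roller_3 in the frame of reject_tray between -0.096 and 0.096 m and z of roller_3 in the frame of reject_tray below 0.039 m and angle between roller_3's own x axis and vertical between 1.42 and 1.72 rad and linear speed of roller_3 below 0.02 m/s)) and (((value of joint drum_4 above 1.8 rad or value of joint drum_4 below -1.8 rad) and distance of roller_4 from where it was at the start of the episode below 0.014 m and z of roller_4 in the frame of deck between 0.046 and 0.058 m) or (not (value of joint drum_4 above 1.8 rad or value of joint drum_4 below -1.8 rad) and x of roller_4 in the frame of reject_tray between -0.03 and 0.03 m and y of roller_4 in the frame of reject_tray between -0.096 and 0.096 m and z of roller_4 in the frame of reject_tray below 0.039 m and angle between roller_4's own x axis and vertical between 1.42 and 1.72 rad and linear speed of roller_4 below 0.02 m/s)) and (((value of joint drum_1 above 1.8 rad or value of joint drum_1 below -1.8 rad) and (value of joint drum_2 above 1.8 rad or value of joint drum_2 below -1.8 rad)) or ((value of joint drum_1 above 1.8 rad or value of joint drum_1 below -1.8 rad) and (value of joint drum_3 above 1.8 rad or value of joint drum_3 below -1.8 rad)) or ((value of joint drum_1 above 1.8 rad or value of joint drum_1 below -1.8 rad) and (value of joint drum_4 above 1.8 rad or value of joint drum_4 below -1.8 rad)) or ((value of joint drum_2 above 1.8 rad or value of joint drum_2 below -1.8 rad) and (value of joint drum_3 above 1.8 rad or value of joint drum_3 below -1.8 rad)) or ((value of joint drum_2 above 1.8 rad or value of joint drum_2 below -1.8 rad) and (value of joint drum_4 above 1.8 rad or value of joint drum_4 below -1.8 rad)) or ((value of joint drum_3 above 1.8 rad or value of joint drum_3 below -1.8 rad) and (value of joint drum_4 above 1.8 rad or value of joint drum_4 below -1.8 rad)))); the robot touches nothing.
It fails at once if a bystander (marker, timer, small bottle, tape roll) pushed more than 30 mm or the bottle tipped over (distance of any of marker_black, timer, bottle_small, tape_roll from where it was at the start of the episode above 0.03 m or angle between bottle_small's own z axis and vertical above 0.5 rad).
It fails at once if a free-running roller lifted out of its slots (((value of joint drum_1 above 1.8 rad or value of joint drum_1 below -1.8 rad) and z of roller_1 in the frame of deck above 0.075 m) or ((value of joint drum_2 above 1.8 rad or value of joint drum_2 below -1.8 rad) and z of roller_2 in the frame of deck above 0.075 m) or ((value of joint drum_3 above 1.8 rad or value of joint drum_3 below -1.8 rad) and z of roller_3 in the frame of deck above 0.075 m) or ((value of joint drum_4 above 1.8 rad or value of joint drum_4 below -1.8 rad) and z of roller_4 in the frame of deck above 0.075 m)).
It also fails if it takes over 72 s, if anything falls off the work surface, if the arm or the gripper's body presses on something with over 40 N, if the wrist force passes 120 N, or if a joint passes its speed limit or range.

## Working session

There is one attempt and no reset: what is moved stays moved. The work goes in short steps, each a Python script; the robot and the scene stay as the last script left them, time stands still between calls to the robot, and variables do not carry over. Pictures are saved under pics/ and viewed, at most 10 in all, crops included, and the job is handed in when it is done.

```bash
ls; mkdir -p pics; python3 - <<'E'
from rig import bot,eoat,vision,telemetry
import cv2,numpy as np
for n in("top","scene"):
    im=vision.camera(n); cv2.imwrite(f"pics/{n}0.png",im[:,:,::-1])
    c=vision.get_calibration(n); print(n,{k:np.round(v,4).tolist() if not isinstance(v,str) else v for k,v in c.items()})
s=telemetry.state(); print({k:np.round(v,3).tolist() for k,v in s.items()})
E
```

```text
pics
top {'mtx': [[508.4425, 0.0, 318.4604], [0.0, 508.4425, 243.3565], [0.0, 0.0, 1.0]], 'position': [0.4693, -0.0103, 1.2564], 'rotation': [-0.0277, 0.0283, 0.7092, -0.7039]}
scene {'mtx': [[470.4472, 0.0, 319.7416], [0.0, 470.4472, 248.5086], [0.0, 0.0, 1.0]], 'position': [0.2058, -0.6774, 0.8386], 'rotation': [0.3767, -0.0906, -0.2038, 0.8991]}
{'clock': 0.1, 'joint_pos': [-1.29, 0.6, -0.003, 1.6, 0.002, 0.943, -0.08], 'joint_vel': [-0.0, -0.002, -0.002, -0.002, 0.001, 0.002, -0.001], 'effort': [0.007, -77.799, 1.571, -25.863, 0.013, 0.006, 0.0], 'ee_pos': [0.254, 0.679, 0.23], 'tcp_rot': [0.178, 0.984, -0.001, -0.0], 'contact_force': [-0.313, -0.276, -0.981], 'torque': [0.029, -0.003, 0.011], 'grip_force': 0.0, 'grip_width': 0.999}
```

View pics/top0.png

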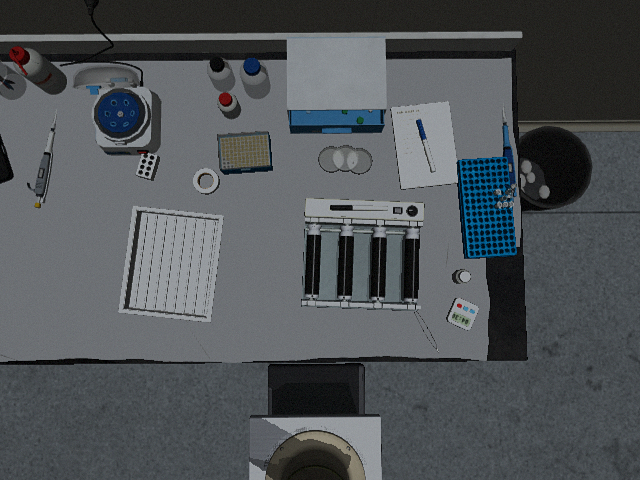

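View pics/scene0.png

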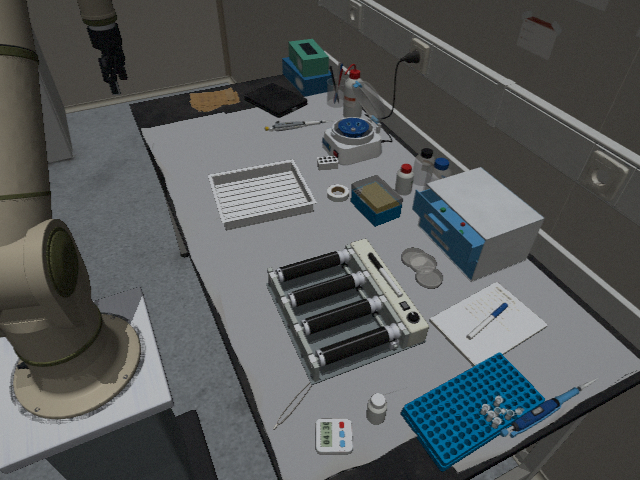

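The top view shows the four black rollers in the deck at columns 313, 345, 378 and 411, rows 222–300, with the housing at the top. The tray is centred near (171, 264). The scene view agrees.

```bash
cat > h.py <<'E'
import numpy as np,cv2
from scipy.spatial.transform import Rotation as R
from rig import bot,eoat,vision,telemetry,solver,order
def ray(c,uv):
    uv=np.atleast_2d(uv).astype(float); K=c["mtx"]
    d=np.c_[(uv[:,0]-K[0][2])/K[0][0],-(uv[:,1]-K[1][2])/K[1][1],-np.ones(len(uv))]
    return R.from_quat(c["rotation"]).apply(d)
def toz(c,uv,z):
    d=ray(c,uv);p=np.array(c["position"]);return p+d*((z-p[2])/d[:,2])[:,None]
E
cat > m.py <<'E'
from h import *
for n,box in(("top",(298,215,428,312)),("scene",(262,240,420,385))):
    c=vision.get_calibration(n);g=cv2.imread(f"pics/{n}0.png",0)
    x0,y0,x1,y1=box
    m=np.zeros_like(g);m[y0:y1,x0:x1]=(g[y0:y1,x0:x1]<45)*255
    m=cv2.morphologyEx(m,cv2.MORPH_OPEN,np.ones((3,3)))
    k,_,st,ce=cv2.connectedComponentsWithStats(m)
    for i in range(1,k):
        if st[i,4]<150: continue
        (cx,cy),wh,a=cv2.minAreaRect(np.argwhere(_==i)[:,::-1].astype(np.float32))
        b=cv2.boxPoints(((cx,cy),wh,a)); e=[(b[j]+b[(j+1)%4])/2 for j in range(4)]
        l=sorted(((np.linalg.norm(e[j]-e[j+2]),j) for j in(0,1)))[1][1]
        p=toz(c,[e[l],e[l+2],(cx,cy)],0.052)
        d=p[1]-p[0]; d=d if d[0]>0 else -d
        print(n,st[i,:5],np.round(p[2],4),"len",round(np.linalg.norm(d),4),"yaw",round(np.arctan2(d[1],d[0]),4))
c=vision.get_calibration("top");g=cv2.imread("pics/top0.png",0)
print("bg",np.median(g[230:300,235:290]),"rim samples",g[262,118:136],g[262,210:226])
sub=g[195:335,105:240];m=(sub>np.median(g[230:300,235:290])+25).astype(np.uint8)*255
m=cv2.morphologyEx(m,cv2.MORPH_CLOSE,np.ones((5,5)))
k=max(cv2.findContours(m,cv2.RETR_EXTERNAL,cv2.CHAIN_APPROX_NONE)[0],key=cv2.contourArea)
q=cv2.approxPolyDP(cv2.convexHull(k),6,True)[:,0]+[105,195]
print(q.tolist());p=toz(c,q,0.042);print(np.round(p,4),np.round(p.mean(0),4))
cv2.imwrite("pics/c0.png",cv2.resize(cv2.imread("pics/top0.png")[190:335,105:250],None,fx=4,fy=4,interpolation=cv2.INTER_NEAREST))
E
python3 m.py
```

```text
top [305 235   9  59 427] [0.516  0.0115 0.052 ] len 0.138 yaw -0.0476
top [313 235   8  59 334] [ 0.5159 -0.007   0.052 ] len 0.1378 yaw -0.0405
top [337 236   8  60 380] [ 0.5119 -0.0635  0.052 ] len 0.1401 yaw -0.0403
top [345 236   9  59 430] [ 0.5129 -0.0829  0.052 ] len 0.1378 yaw -0.0466
top [369 237  10  60 522] [ 0.5089 -0.1417  0.052 ] len 0.1403 yaw -0.0463
top [401 236  13  64 704] [ 0.5058 -0.2205  0.052 ] len 0.1493 yaw -0.0445
top [379 238   8  59 343] [ 0.5076 -0.1626  0.052 ] len 0.1377 yaw -0.0486
top [414 239   6  59 268] [ 0.5047 -0.2427  0.052 ] len 0.1375 yaw -0.0471
scene [283 255  57  27 709] [ 0.5152 -0.0092  0.052 ] len 0.1405 yaw -0.0457
scene [295 276  64  31 980] [ 0.513  -0.0898  0.052 ] len 0.1423 yaw -0.0562
scene [ 309  302   63   34 1034] [ 0.5066 -0.1672  0.052 ] len 0.1415 yaw -0.0577
scene [322 327  62  24 229] [ 0.509 -0.217  0.052] len 0.1366 yaw -0.0402
scene [ 322  332   67   38 1007] [ 0.4988 -0.2451  0.052 ] len 0.1504 yaw -0.0555
bg 111.0 rim samples [109 111 112 108 113 111 108 159 152 153 156 102  46  40  37  39  36 164] [ 71 158 152 142 156 153 155 155 111 113 109 114 111 113 114 109]
[[133, 206], [223, 216], [210, 321], [118, 311]]
[[0.6593 0.4346 0.042 ]
 [0.6334 0.2176 0.042 ]
 [0.3832 0.2465 0.042 ]
 [0.4084 0.4648 0.042 ]] [0.5211 0.3409 0.042 ]
```

```bash
python3 - <<'E'
from h import *
cv2.imwrite("pics/c1.png",cv2.resize(cv2.imread("pics/top0.png")[192:316,295:430],None,fx=4.4,fy=4.4,interpolation=cv2.INTER_CUBIC))
g=cv2.imread("pics/top0.png",0);print(np.round(g[255:280,300:424].mean(0)).astype(int).tolist())
E
```

```text
[111, 112, 98, 93, 98, 58, 5, 8, 9, 12, 11, 11, 24, 86, 32, 9, 12, 10, 5, 12, 100, 112, 108, 108, 109, 109, 109, 108, 108, 108, 107, 108, 107, 107, 107, 108, 85, 76, 23, 3, 9, 9, 9, 14, 64, 47, 9, 13, 12, 11, 10, 7, 18, 98, 106, 104, 104, 103, 103, 103, 103, 103, 103, 103, 103, 103, 104, 102, 84, 74, 30, 20, 4, 8, 9, 11, 11, 12, 47, 93, 11, 11, 12, 11, 8, 17, 102, 105, 102, 104, 103, 103, 102, 103, 104, 104, 103, 104, 104, 99, 81, 67, 30, 34, 12, 5, 7, 8, 10, 12, 13, 10, 12, 69, 42, 9, 10, 7, 11, 119, 113, 112, 111, 111]
```

View pics/c1.png

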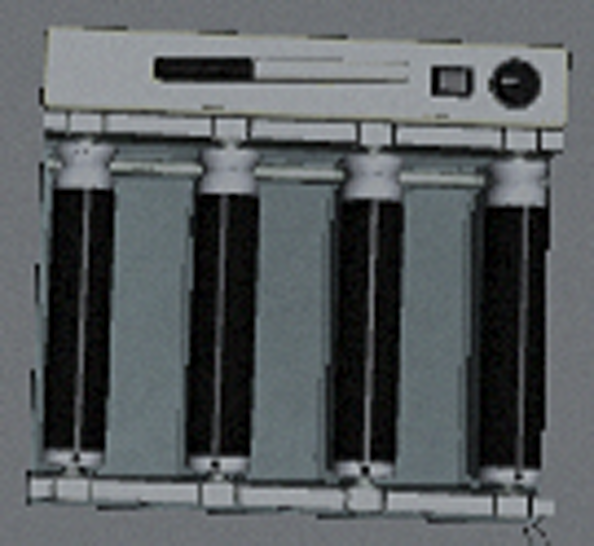

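The crop shows that each roller has a light seam close to its top. The slots sit at crop (85,122)/(72,490) for the left roller and (522,138)/(508,500) for the right one. Next I'll check the numbers and make the first stroke.

```bash
cat >> h.py <<'E'
ct=vision.get_calibration("top")
_pl=toz(ct,[[312.7,262.8]],.057)[0];_pr=toz(ct,[[411.8,265.5]],.057)[0]
DC=(_pl+_pr)/2
_d=(_pl-_pr)[:2];YAW=np.arctan2(-_d[0],_d[1])
def deck(x,y,z):
    c,s=np.cos(YAW),np.sin(YAW);return [DC[0]+c*x-s*y,DC[1]+s*x+c*y,z]
def down(yaw): # tool y along +-(y axis turned by yaw)
    best=None; cur=R.from_quat(telemetry.state()["tcp_rot"])
    for s in(1,-1):
        y=s*np.array([-np.sin(yaw),np.cos(yaw),0]);z=np.array([0,0,-1.]);x=np.cross(y,z)
        r=R.from_matrix(np.c_[x,y,z]);m=(r*cur.inv()).magnitude()
        if best is None or m<best[0]:best=(m,r.as_quat())
    return best[1]
YS=[.117,.039,-.039,-.117]
E
python3 - <<'E'
from h import *
print(np.round(_pl,4) if 0 else "",DC,YAW,[np.round(deck(0,y,0.05),4).tolist() for y in YS], np.linalg.norm(_d))
q=down(YAW)
print(solver.solve_ik(deck(0,.117,.1),q),solver.solve_ik(deck(0,-.117,.1),q),solver.solve_ik([.521,.341,.1],down(-.118)))
E
```

```text
Traceback (most recent call last):
NameError: name '_d' is not defined. Did you mean: 'id'?
```

```bash
cat >> h.py <<'E'
def stroke(y,dz=-.001,feed=.25,n=6):
    q=down(YAW)
    bot.move_l(deck(0,y+.009,.085),.25,ori=q)
    hit=bot.move_l(deck(0,y+.009,.060),.04,stop_force=4)
    s=telemetry.state();z=s["ee_pos"][2];f1=s["contact_force"]
    bot.move_l(deck(0,y-.042,z+dz),feed)
    fr=[vision.camera("wrist") for _ in range(n)]
    t=telemetry.state();bot.move_l(deck(0,y-.042,.085),.25)
    print(y,hit,"z",round(z,4),np.round(f1,1),"after",np.round(t["contact_force"],1),np.round(t["ee_pos"],4),"t",t["clock"])
    return fr
E
python3 - <<'E'
from h import *
print(DC,YAW,[np.round(deck(0,y,0.05),4).tolist() for y in YS])
eoat.move_gripper(0.0)
bot.move_ptp(deck(0,.126,.11),down(YAW))
fr=stroke(.117)
d=[int((cv2.absdiff(a,b).max(2)>25).sum()) for a,b in zip(fr,fr[1:])];print(d)
cv2.imwrite("pics/w1.png",np.hstack([cv2.resize(f,(400,300)) for f in(fr[0],fr[-1])])[:,:,::-1])
E
```

```text
[ 0.51452428 -0.11447736  0.057     ] -0.034666106546633664 [[0.5186, 0.0025, 0.05], [0.5159, -0.0755, 0.05], [0.5132, -0.1535, 0.05], [0.5105, -0.2314, 0.05]]
0.117 True z 0.068 [-1.6  2.9 10.7] after [ 0.2 -0.7  0.3] [ 0.5172 -0.0386  0.0668] t 4.8167
[16036, 10435, 4436, 445, 27]
```

View pics/w1.png

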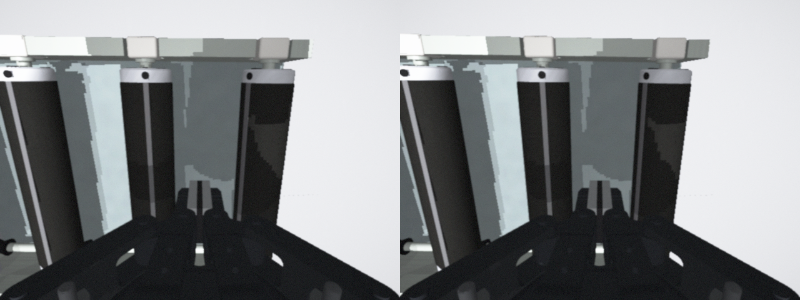

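The wrist view shows the stroked roller at the right. Its seam is now near the -y edge in both the first and last frames, so it stopped almost at once and is probably binding. I'll stroke the others now.

```bash
python3 - <<'E'
from h import *
rows=[]
for y in YS[1:]:
    fr=stroke(y,n=10)
    print([int((cv2.absdiff(a,b)[100:300,340:480].max(2)>25).sum()) for a,b in zip(fr,fr[1:])])
    rows.append(np.hstack([cv2.resize(f,(400,300))[60:220,120:320] for f in(fr[2],fr[4],fr[6],fr[9])]))
cv2.imwrite("pics/w2.png",np.vstack(rows)[:,:,::-1])
E
```

```text
0.039 True z 0.0679 [0.1 2.1 9.6] after [ 0.1 -0.8 -0.2] [ 0.5145 -0.1171  0.0669] t 6.65
[2330, 1341, 462, 27, 1, 31, 56, 58, 50]
-0.039 True z 0.0678 [-0.   4.5  7.6] after [0.6 0.3 0.6] [ 0.5118 -0.1951  0.0668] t 8.4833
[1623, 1316, 455, 2112, 3528, 1395, 72, 436, 250]
-0.117 True z 0.0678 [-0.2  2.3  8.2] after [ 0.7  0.4 -0.1] [ 0.5091 -0.273   0.0668] t 10.3167
[2015, 1481, 710, 2139, 2889, 1449, 635, 455, 591]
```

View pics/w2.png

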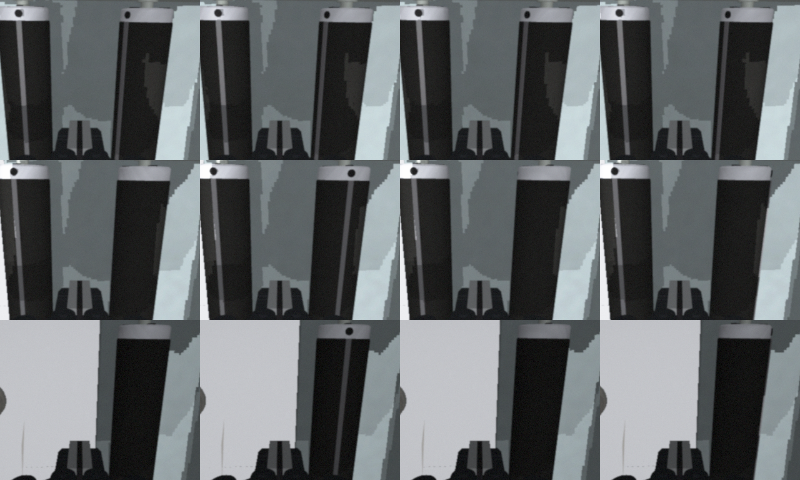

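Rows 1, 2 and 3 are rollers 2, 3 and 4. Roller 2's seam stays put at the edge, near x 124 of 118–168 in its crop. On rollers 3 and 4 the seam comes and goes, so they run free and 1 and 2 bind. I'll stroke 1 and 2 once more to confirm both the turn and the jam, then check from the top.

```bash
python3 - <<'E'
from h import *
for y in (.039,.117):
    bot.move_l(deck(0,y+.009,.085),.3)
    stroke(y,n=1,dz=-.0015)
bot.move_ptp([.5,.3,.2],down(YAW))
im=vision.camera("top");cv2.imwrite("pics/top1.png",im[:,:,::-1])
g=cv2.cvtColor(im,cv2.COLOR_RGB2GRAY);print(np.round(g[255:280,300:424].mean(0)).astype(int).tolist(),telemetry.state()["clock"])
E
```

```text
0.039 True z 0.0684 [-1.9  1.8 14. ] after [-0.1  0.5  0.5] [ 0.5142 -0.1175  0.0663] t 12.525
0.117 True z 0.0682 [-1.8  3.3 12.5] after [0.1 0.4 0. ] [ 0.517  -0.0396  0.0662] t 14.475
[119, 120, 105, 91, 97, 26, 6, 9, 12, 15, 15, 13, 17, 15, 16, 12, 11, 17, 38, 47, 123, 117, 117, 116, 117, 117, 118, 116, 116, 115, 116, 115, 115, 116, 115, 103, 95, 49, 5, 8, 12, 13, 14, 14, 16, 15, 16, 15, 14, 12, 13, 39, 74, 115, 112, 111, 111, 111, 111, 111, 110, 111, 111, 111, 111, 110, 112, 113, 89, 77, 33, 19, 5, 9, 12, 12, 14, 13, 15, 15, 15, 15, 14, 10, 8, 15, 107, 112, 110, 111, 110, 110, 110, 110, 111, 111, 111, 111, 111, 106, 87, 74, 32, 36, 16, 5, 8, 9, 12, 13, 15, 16, 15, 15, 16, 15, 13, 7, 15, 129, 121, 119, 120, 120] 16.125
```

The seams of rollers 1 and 2 sit about 1.0 rad over, which is the jam. Those of 3 and 4 are out of sight. Rollers 1 and 2 bind, so I'll move roller 1 first.

```bash
cat >> h.py <<'E'
TY=-.1175
def tray(x,y,z):
    c,s=np.cos(TY),np.sin(TY);X,Y=.5216-s*.004,.345
    return [X+c*x-s*y,Y+s*x+c*y,z]
def rep(n):
    s=telemetry.state();print(n,np.round(s["ee_pos"],4),np.round(s["contact_force"],1),"gw",round(s["grip_width"],3),"gf",round(s["grip_force"],1),"t",round(s["clock"],2))
def pick(y):
    eoat.move_gripper(.62,40)
    q=down(YAW);bot.move_ptp(deck(0,y,.13),q)
    hit=bot.move_l(deck(0,y,.035),.12,stop_force=12);rep(f"down {hit}")
    eoat.move_gripper(.2,40);rep("grip")
    bot.move_l(deck(0,y,.075),.06);bot.move_l(deck(0,y,.16),.2);rep("lift")
def place(ty):
    q=down(TY);bot.move_ptp(tray(0,ty,.15),q)
    bot.move_l(tray(0,ty,.035),.15)
    hit=bot.move_l(tray(0,ty,.009),.03,stop_force=5);rep(f"place {hit}")
E
python3 - <<'E'
from h import *
pick(.117)
im=vision.camera("wrist");cv2.imwrite("pics/g1.png",im[:,:,::-1])
E
```

```text
down False [0.5188 0.0027 0.0354] [-0.4  0.3  1. ] gw 0.618 gf 0.0 t 18.78
grip [0.5191 0.0025 0.0359] [-0.   0.6  6.6] gw 0.384 gf 39.2 t 19.08
lift [0.5181 0.0024 0.1594] [ 0.7 -0.  -3.9] gw 0.385 gf 40.0 t 20.48
```

View pics/g1.png

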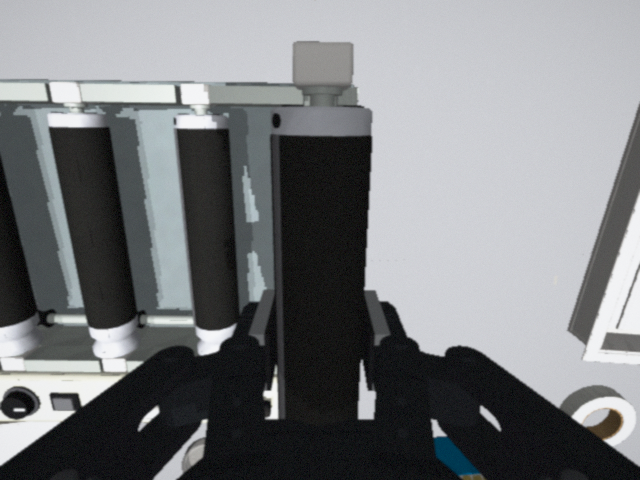

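Roller 1 is held straight between the pads (drum at columns 272–370) and clear of the slots. I'll lay it in the tray.

```bash
python3 - <<'E'
from h import *
place(.048)
eoat.move_gripper(.6);rep("open")
s=telemetry.state()["ee_pos"];bot.move_l(tray(0,.048,.15),.2)
im=vision.camera("wrist");cv2.imwrite("pics/p1.png",im[:,:,::-1]);rep("up")
E
```

```text
place True [0.5275 0.3926 0.0119] [-1.5 -0.1  6.7] gw 0.385 gf 40.9 t 23.62
open [0.5268 0.3921 0.011 ] [ 0.3  0.9 -1. ] gw 0.601 gf 0.0 t 23.93
up [0.527  0.3921 0.1486] [-0.6  0.2 -0.3] gw 0.601 gf 0.0 t 24.82
```

View pics/p1.png

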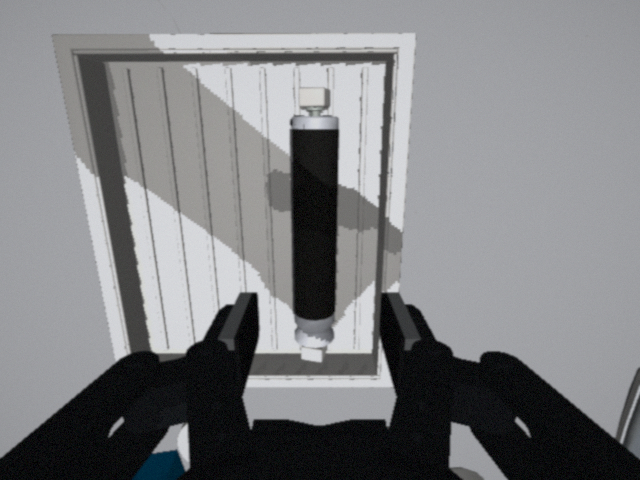

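Roller 1 lies along the ribs between rows 88 and 362. The tray floor spans rows 62–352, so I'll check the roller's end clearance while fetching roller 2.

```bash
python3 - <<'E'
from h import *
c=vision.get_calibration("wrist")
a,b=toz(c,[[314,88],[312,361]],.036);rim=toz(c,[[72,50],[398,50],[382,377]],.042)
print(np.round([a,b,(a+b)/2],4),np.linalg.norm(a-b)); print(np.round(rim,4))
m=(a+b)/2;d=m[:2]-np.array(tray(0,0,0)[:2]);cc,s=np.cos(TY),np.sin(TY);print("in tray",cc*d[0]+s*d[1],-s*d[0]+cc*d[1])
pick(.039)
place(-.048)
eoat.move_gripper(.6);rep("open")
bot.move_l(tray(0,-.048,.15),.2)
bot.move_ptp([.40,.02,.35],down(YAW)) if solver.solve_ik([.40,.02,.35],down(YAW)) is not None else bot.move_ptp([.5,.05,.3],down(YAW))
im=vision.camera("top");rep("end")
cv2.imwrite("pics/top2.png",cv2.resize(im[190:330,105:440],None,fx=2.3,fy=2.3)[:,:,::-1])
E
```

```text
[[0.4298 0.4004 0.036 ]
 [0.6333 0.3737 0.036 ]
 [0.5315 0.387  0.036 ]] 0.2053144761494104
[[0.3912 0.2558 0.042 ]
 [0.4149 0.454  0.042 ]
 [0.6504 0.4282 0.042 ]]
in tray 0.0044758470473419175 0.04286092235425091
down False [ 0.5162 -0.0754  0.0354] [-0.3  0.4  0.1] gw 0.619 gf 0.0 t 27.7
grip [ 0.5164 -0.0755  0.0359] [-1.4  0.5  6.6] gw 0.383 gf 39.2 t 28.0
lift [ 0.5155 -0.0755  0.1594] [-0.4  0.4 -3.2] gw 0.383 gf 40.0 t 29.39
place True [0.5163 0.2973 0.0119] [-0.1 -1.4  6.8] gw 0.378 gf 40.9 t 32.42
open [0.5157 0.2969 0.0112] [-0.6 -0.8 -0.3] gw 0.599 gf 0.0 t 32.74
end [0.4005 0.0208 0.3493] [ 0.  -0.4 -0.7] gw 0.601 gf 0.0 t 34.98
```

View pics/top2.png

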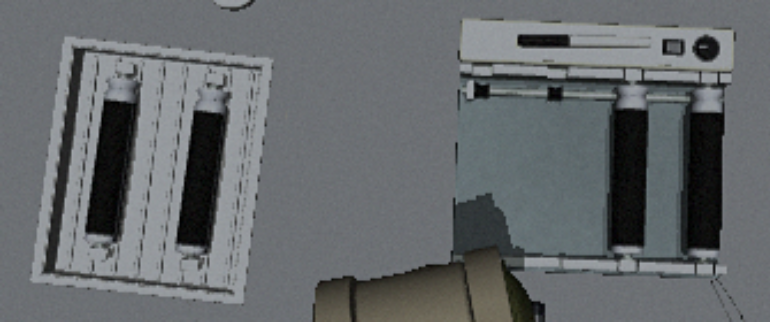

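The top view shows both binding rollers flat in the tray, clear of its walls. The two free ones are seated and the arm touches nothing.

```bash
python3 -c "
from rig import order
print(order.sign_off())"
```

```text
the job is handed in; nothing more can be done
None
```

The job is handed in at about 35 s on the clock: the two rollers that bind (deck y = +117 and +39 mm) lie flat in the reject tray, and the two free-running ones (y = -39 and -117 mm) are still seated in the deck.

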